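Close the pull-out telescope and cover its recess

ROBOT

A 6-joint arm with a two-finger parallel gripper is mounted at the origin on the work surface. World frame = base frame: x ahead of the robot, y to its left, z up, the work surface at z = 0. Lengths are in mm, angles in rad, forces in N, time in s.
With the tool pointing down it reaches from about 300 to 775 mm from the base axis. Payload 14.6 kg.
Tool frame: the origin (TCP) lies between the finger pads; the fingertips stand 22 mm ahead of it and the grasp point (between the pads) lies 3 mm ahead of it (finger_overhang is the distance from the TCP to the fingertips, in mm); z points along the fingers, y is the direction in which the jaws open and shut (so a half turn about z gives the same grasp; the last joint's range is limited). The gripper opens to 94 mm and grips with 3 to 60 N. Pads are 16 mm wide; open, the fingers measure 119 mm over their backs; the gripper's body (75 mm by 177 mm) begins 78 mm behind the grasp point.
Start: joints at [-0.067, 0.3, 1.521, -0, 1.321, -0.067], TCP at [549.99, -0.002, 227.446] pointing down, gripper open.
Joint ranges: [-3.03, 3.03], [-0.79, 2.21], [0.23, 2.52], [-1.04, 4.18], [0, 3.07], [-2.55, 2.55]. Speed limits (rad/s): [2.22, 2.22, 2.57, 3.14, 3.14, 3.14].

INTERFACE

Orientations are given as [roll, pitch, yaw] about the fixed x, y, z axes, in that order (R = Rz(yaw) Ry(pitch) Rx(roll)).
In Python, from cell import * gives the robot as it stands.
- The arm moves only by the tool jog_arm, never from a script. Its argument "increments" is a list of rows, each a list of 7 numbers: the shift along the tool's x, y, z in cm, then the turn, a rotation vector about the tool's x, y, z in degrees, then the finger opening in cm, from 0 to 9.4. In form: [[x, y, z, wx, wy, wz, grip], ...]. A call has 1 to 20 rows; each row shifts and turns the commanded pose from where the row before left it, along the tool's axes as they then stand; what a row does not reach is not made up. A row lasts 1/8 s, in which the tool goes at most 62.5 mm and 10.7 degrees, less where a joint would pass 70% of its speed; a pose out of reach is approached as far as the arm can. A call is refused whole if a number of a shift passes 6.25 or a number of a turn 10.7, either way. A call with a gripper value outside its range is refused whole. The fingers move at their own pace and stop on an object; "squeeze" is the grip in N (left out, the last holds). Time passes only in rows, so rows that do not move let the fingers close. It gives the time, the measured TCP pose, the force and the opening at its end, in the units of the state.
- read_state(): the state, without advancing time (a new reading comes with each control period).
- camera(name): name is "scene" or "side" or "wrist"; returns a dict with "image" (400x640x3 uint8, red, green, blue), "K" (3x3 intrinsics, pixels), "rvec" (rotation vector, rad) and "tvec" (3), from world to camera coordinates, as OpenCV has them. Camera axes: x right, y down, z forward; pixel columns grow to the right and rows downward; lengths in mm; the calibration is good to about 2 mm. The wrist camera is an equidistant fisheye: a pixel r from the principal point sees the ray r / f radians off the axis. A picture is of the moment at which its call begins. There is no depth.
- sign_off(): hands the job in, once; it reports no verdict.
Trained networks look in a picture, given as the dict that the camera call returned (one of the last four; its "shot" number tells which), for a name from the list of things; names that differ only in an ending like _2 or _b are one class to them, and where a whole thing is asked for, a point or a joint stands for the part that bears it (a point fixed in the world has none). Each returns a list of dicts, best first, with "conf" (0 to 1); they miss things now and then, are a little off and sometimes report something else, mostly with a low value. They report only what shows in the picture. A call takes as long as a camera call. They do not tell look-alikes from the thing itself.
- recognise(picture, name): "centre" ([x, y, z] in mm, in the coordinates of the camera as it stood for that picture, good to about 4 mm: the middle of the surface that is visible of it).
- regions_of(picture, name): "mask" (400x640 bool, what is visible of it).
The state is a dict: "clock": time; "joints": joint angles; "qd": joint speeds; "effort": joint torques, N m; "eef_pos": TCP position; "eef_rot": TCP orientation; "wrist_force": force on the tool from outside, world axes, zero at the start; "moment": the same for the moment, N m; "finger_gap": finger opening in mm.
Only numpy, scipy, OpenCV 4.12 (cv2) and the standard library are available. Lean on these libraries where they do the work, as an engineer would, in place of code of your own. Each camera call takes 0.05 s, during which the arm holds its last target.

TASK

Pack up the telescope on the display stand: push its innermost (eyepiece) tube fully home first, while the middle tube is still drawn out, then push the middle tube fully home into the barrel. When the tubes are out of the way, lay the loose cover plate in the brass-rimmed recess of the stand and press it down so that it sits flat and level, let go, and leave everything else on the table where it stands.

Things in the scene. Friction and masses are not known exactly. Their poses are not given: they have to be found in the camera images.
- stand: Fixed wooden display stand, a board 310 x 90 mm and 20 mm thick, that carries a black pull-out telescope lying level. Origin on the table under the mouth of the telescope's barrel; its x axis runs along the telescope, from the barrel towards the eyepiece (the way the tubes pull out), z up. The board reaches from x = -147 to +163 mm. The fixed barrel (60 mm across its rings, 132 mm long) lies at x = -132 to 0.
- mouth (a point): Centre of the barrel's mouth: on the telescope's axis, 65 mm above the table, x axis as the stand's. The barrel's mouth ring is 60 mm across.
- mid_tube (a joint): How far the aluminium middle tube is drawn out of the barrel: 0 fully home (its collar against the barrel's mouth), up to 0.058 m. Runs easily: about 2.5 N moves it and it stays where it is left.
- inner_tube (a joint): How far the brass inner (eyepiece) tube is drawn out of the middle tube: 0 fully home (eyecup against the collar), up to 0.040 m. Stiff: about 8 N moves it and it stays where it is left. A push on the eyecup alone therefore drives the easy middle tube in first; the middle tube's collar has to be held back meanwhile, for instance by pinching collar and eyecup together, one finger behind the collar and the other on the eyecup's end face.
- collar (a point): Centre of the red collar at the outer end of the middle tube: a disc 62 mm across and 9 mm thick (along x), on the telescope's axis; axes as the stand's. The middle tube behind it is 28 mm across, so the collar stands up 17 mm over the tube.
- eyecup (a point): Centre of the black eyecup at the outer end of the inner tube: a disc 60 mm across and 12 mm thick (along x), on the telescope's axis; axes as the stand's. The inner tube is 18 mm across.
- plate_knob (a point): Loose pale wooden cover plate, 96 x 64 mm and 8 mm thick, lying flat on the table, with a brass bar grip in the middle of its upper face: 34 mm long (plate x), 14 mm wide (plate y), 24 mm high. This point is the centre of the bar, 20 mm above the plate's underside. x along the plate's 96 mm side, z up. About 0.16 kg. Either way round will do.
- recess (a point): Centre of the floor of the shallow recess in the stand's upper face, 20 mm above the table and 95 mm in front of the barrel's mouth, axes as the stand's. Blue floor 100 x 68 mm (long side along x) inside a brass rim 5 mm high and 6 mm wide: 2 mm of play all round the plate. The drawn-out tubes hang over it.
- bowl: Small blue ceramic bowl, 92 mm across, 42 mm high; loose bystander, origin under its centre.
- teapot: Terracotta teapot, 80 mm high, about 155 mm from spout to handle; loose bystander, origin under its centre.
- candlestick: Turned brass candlestick, 72 mm across the foot, 106 mm high; loose bystander, origin under its centre.
- spectacle_case: Black rounded spectacle case, 155 x 58 x 36 mm, lying flat; loose bystander, origin under its centre.
- weight: Small brass balance weight with a knob, 40 mm across, 42 mm high; loose bystander, origin under its centre.
- bangle: Green glass bangle lying flat, 72 mm across, 10 mm high; loose bystander, origin under its centre.
- tin: Green jar with an aluminium lid, 64 mm across, 70 mm high; loose bystander, origin under its centre.
Things that resemble listed ones, but are neither listed nor needed, are in the scene too. There is more than one size of the part that bears plate_knob; the job needs the smaller.

How it is judged (in metres and radians):
On the way, in this order (a step that is already met when the one before it is completed fails the run):
1. the inner tube is fully home (within 2 mm) while the middle tube is still drawn out by more than 12 mm (value of joint inner_tube below 0.002 m and value of joint mid_tube above 0.012 m), for 0.2 s.
2. the middle tube is fully home as well (both within 2 mm) (value of joint each of inner_tube, mid_tube below 0.002 m), for 0.2 s.
At the end, for the whole second after the job is handed in: Both tubes within 2 mm of fully home; the cover plate released and at rest in the recess, upright, within 4 mm of its centre, its underside within 2 mm of the recess floor, level within 2 degrees and its long side along the telescope (all of step 2 and x of plate_knob in the frame of recess between -0.004 and 0.004 m and y of plate_knob in the frame of recess between -0.004 and 0.004 m and z of plate_knob in the frame of recess between 0.017 and 0.022 m and angle between plate_knob's own z axis and vertical below 0.035 rad and angle between the x axis of plate_knob and the x axis of recess, either way round below 0.12 rad and linear speed of plate below 0.01 m/s); the robot touches nothing.
It fails at once if the middle tube is driven nearly home (under 8 mm out) while the inner tube is still more than 6 mm out (value of joint mid_tube below 0.008 m and value of joint inner_tube above 0.006 m).
It fails at once if a bystander (bowl, teapot, candlestick, spectacle case, weight, bangle or jar) is shifted by more than 30 mm (distance of any of bowl, teapot, candlestick, spectacle_case, weight, bangle, tin from where it was at the start of the episode above 0.03 m).
It also fails if it takes over 64 s, if anything falls off the work surface, if the arm or the gripper's body presses on something with over 40 N, if the wrist force passes 120 N, or if a joint passes its speed limit or range.

## Working session

There is one attempt and no reset: what is moved stays moved. The work goes in short steps, Python scripts to look and compute and a tool call to move; the robot and the scene stay as the last step left them, time stands still between calls to the robot, and variables do not carry over. Pictures are saved under pics/ and viewed, and the job is handed in when it is done.

Besides the shell and the picture viewer there is one more tool, called after "Request:" in YAML: its name, and indented under it one key for each argument. jog_arm: Moves the arm, as the interface text tells. Its arguments: {"type":"object","properties":{"increments":{"type":"array"},"squeeze":{"type":"number"}},"required":["increments"]}

```bash
ls; mkdir -p pics
cat > h.py <<'E'
from cell import *
import numpy as np, cv2
def save(im,n): cv2.imwrite('pics/'+n,cv2.cvtColor(im,cv2.COLOR_RGB2BGR))
def R(p): return cv2.Rodrigues(np.array(p['rvec'],float))[0]
def towold(p,c): return R(p).T@(np.array(c,float)-np.array(p['tvec'],float).ravel())
def proj(p,X): 
    c=(R(p)@np.array(X,float).reshape(-1,3).T).T+np.array(p['tvec']).ravel()
    q=(np.array(p['K'])@c.T).T
    return q[:,:2]/q[:,2:]
def ray(p,u,v):
    d=np.linalg.inv(np.array(p['K']))@np.array([u,v,1.]); d=R(p).T@d
    o=-R(p).T@np.array(p['tvec'],float).ravel(); return o,d
def atz(p,u,v,z):
    o,d=ray(p,u,v); return o+d*(z-o[2])/d[2]
E
python3 - <<'E'
from h import *
print(read_state())
for n in ('scene','side','wrist'):
    p=camera(n); save(p['image'],n+'0.png'); print(n,p['shot'],p['K'],p['rvec'],p['tvec'])
E
```

```text
pics
{'clock': 0.0, 'joints': array([-6.65972086e-02,  3.00457574e-01,  1.52161569e+00,  2.13688993e-05,
        1.32070493e+00, -6.66011053e-02]), 'qd': array([-1.53083457e-04, -8.03253759e-04,  9.66886426e-04, -9.81722409e-04,
       -1.09490638e-03,  7.57326720e-05]), 'effort': array([-1.53750298e-03, -5.31805658e+01, -3.52735734e+01,  7.07558286e-02,
        2.43994006e-02, -4.79655944e-05]), 'eef_pos': array([5.49747527e+02, 2.05999387e-02, 2.26879098e+02]), 'eef_rot': array([-3.14041112e+00, -9.95517239e-05,  1.57079486e+00]), 'wrist_force': array([ 0.46690374,  0.3698067 , -0.25746145]), 'moment': array([-0.00224627, -0.02656071, -0.00452525]), 'finger_gap': 93.80380268064535}
scene 1 [[395.57581231   0.         317.30235428]
 [  0.         395.57581231 199.61890856]
 [  0.           0.           1.        ]] [ 1.86551275  1.71352495 -0.64430699] [ -19.29458909 -382.06105602 1387.96293205]
side 2 [[411.84734242   0.         316.81144692]
 [  0.         411.84734242 194.96287849]
 [  0.           0.           1.        ]] [ 2.14625404 -0.63730277  0.34664203] [-469.38869705  222.1580831   761.16520256]
wrist 3 [[309.70691629   0.         318.31270946]
 [  0.         309.70691629 195.80691663]
 [  0.           0.           1.        ]] [-2.88799893e+00  2.54880791e-03  2.67610112e-03] [-548.39219279  -25.74389487  391.45767353]
```

View pics/scene0.png

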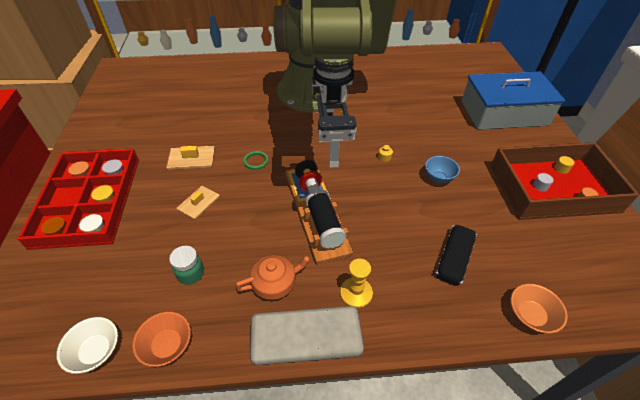

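View pics/side0.png

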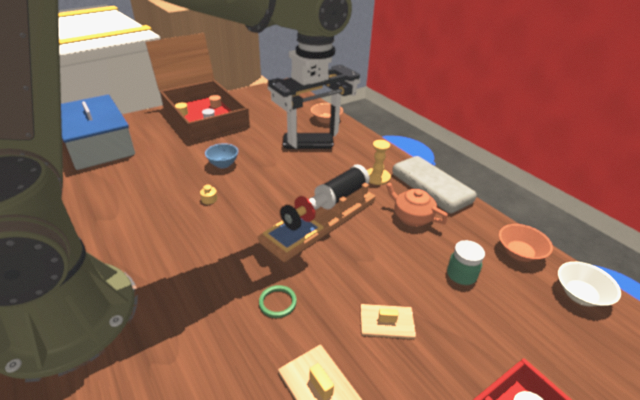

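View pics/wrist0.png

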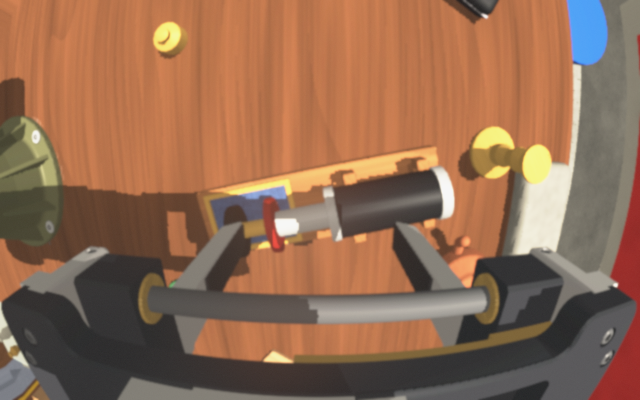

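Scene picture: the telescope is at about (318,205), eyepiece towards the robot at (305,172). Two plates are at (190,157) and (197,201) in scene, which are (320,380) and (387,320) in side. Next I measure everything.

```bash
cat >> h.py <<'E'
def fray(p,u,v):
    K=np.array(p['K']); x=(u-K[0,2])/K[0,0]; y=(v-K[1,2])/K[1,1]; r=np.hypot(x,y)
    d=np.array([np.sin(r)*x/r,np.sin(r)*y/r,np.cos(r)]) if r>1e-9 else np.array([0,0,1.])
    d=R(p).T@d; o=-R(p).T@np.array(p['tvec'],float).ravel(); return o,d
def fatz(p,u,v,z):
    o,d=fray(p,u,v); return o+d*(z-o[2])/d[2]
def fproj(p,X):
    c=(R(p)@np.array(X,float).reshape(-1,3).T).T+np.array(p['tvec']).ravel()
    th=np.arctan2(np.hypot(c[:,0],c[:,1]),c[:,2]); ph=np.arctan2(c[:,1],c[:,0]); K=np.array(p['K'])
    return np.c_[K[0,0]*th*np.cos(ph)+K[0,2],K[1,1]*th*np.sin(ph)+K[1,2]]
E
python3 - <<'E'
from h import *
np.set_printoptions(precision=1,suppress=True)
for n in ('scene','side'):
    p=camera(n); print(n,'cam',towold(p,[0,0,0]))
    for k in ('stand','plate_knob','collar','eyecup','mid_tube','inner_tube','bowl','teapot','candlestick','spectacle_case','weight','bangle','tin'):
        r=recognise(p,k)
        print(k,[(towold(p,q['centre']),round(q['conf'],2)) for q in r[:3]])
    for i,q in enumerate(regions_of(p,'plate_knob')):
        m=q['mask'].astype(np.uint8); c=cv2.findContours(m,0,2)[0]; c=max(c,key=cv2.contourArea)
        W=np.array([atz(p,u,v,8)[:2] for u,v in c[:,0]]).astype(np.float32)
        print('reg',q['conf'],m.sum(),cv2.minAreaRect(W),W.mean(0))
E
```

```text
scene cam [1200.9  -85.7  789.4]
stand [(array([612.6, -29.3,  65.7]), 0.89)]
plate_knob [(array([ 327.9, -373.8,   12.8]), 0.9), (array([ 504.1, -334.5,    8.2]), 0.89)]
collar [(array([502.9, -47.7,  78.3]), 0.97)]
eyecup [(array([466.9, -54. ,  77.8]), 0.71)]
mid_tube [(array([503.3, -44.6,  78.6]), 0.68)]
inner_tube [(array([461.2, -51.2,  77.6]), 0.84)]
bowl [(array([437.7, 325.5,  29.1]), 0.86)]
teapot [(array([ 766.4, -138.2,   55.7]), 0.62), (array([797.3,  36.1,  19.4]), 0.5)]
candlestick [(array([795.3,  34.3,  19.5]), 0.65)]
spectacle_case [(array([730.8, 275.7,  35. ]), 0.85)]
weight [(array([369.6, 180.6,  28.3]), 0.69)]
bangle [(array([ 352.9, -187.8,   15.4]), 0.46), (array([ 719.5, -324.6,   60.5]), 0.45)]
tin [(array([ 719.8, -325.1,   60.7]), 0.95)]
reg 0.93 713 ((496.5138244628906, -336.0069885253906), (67.76811218261719, 98.47809600830078), 52.57046890258789) [ 497.1 -339. ]
reg 0.91 988 ((319.4347229003906, -377.26519775390625), (136.8464813232422, 94.11650085449219), 85.23851776123047) [ 311.2 -382.7]
reg 0.46 1040 ((687.94677734375, -341.9127502441406), (113.34
[... 445 characters left out ...]
 -50.9,  73.9]), 0.74), (array([534.4, -44.7,  27.2]), 0.63)]
bowl [(array([452.8, 342. ,  30.4]), 0.84)]
teapot [(array([ 731.4, -162.1,   50.4]), 0.65)]
candlestick [(array([782.2,  27.5,  43.9]), 0.68), (array([535.7, -46.3,  26.8]), 0.4)]
spectacle_case [(array([715.5, 263.7,  32.1]), 0.71)]
weight [(array([354.9, 177.1,  28.3]), 0.55)]
bangle [(array([ 339.6, -196.6,   14.6]), 0.59)]
tin [(array([ 681.3, -341.8,   50.2]), 0.76)]
reg 0.89 2782 ((319.1589050292969, -368.23089599609375), (115.6913070678711, 87.76445007324219), 89.81246948242188) [ 321.6 -340.6]
reg 0.55 1677 ((494.0343933105469, -338.2572021484375), (71.71012878417969, 97.93042755126953), 53.38563919067383) [ 502.9 -344.7]
```

Run:
```python
from h import *
p=camera('scene'); save(cv2.resize(p['image'][150:270,260:380],None,fx=5,fy=5,interpolation=cv2.INTER_CUBIC),'c_scene.png')
p=camera('side'); save(cv2.resize(p['image'][150:270,240:400],None,fx=5,fy=5,interpolation=cv2.INTER_CUBIC),'c_side.png')
p=camera('wrist'); save(cv2.resize(p['image'][120:280,180:470],None,fx=2.75,fy=2.75,interpolation=cv2.INTER_CUBIC),'c_wrist.png')
p=camera('side'); save(cv2.resize(p['image'][280:400,260:440],None,fx=4,fy=4,interpolation=cv2.INTER_CUBIC),'c_plates.png')
```

```text
(no output)
```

View pics/c_scene.png

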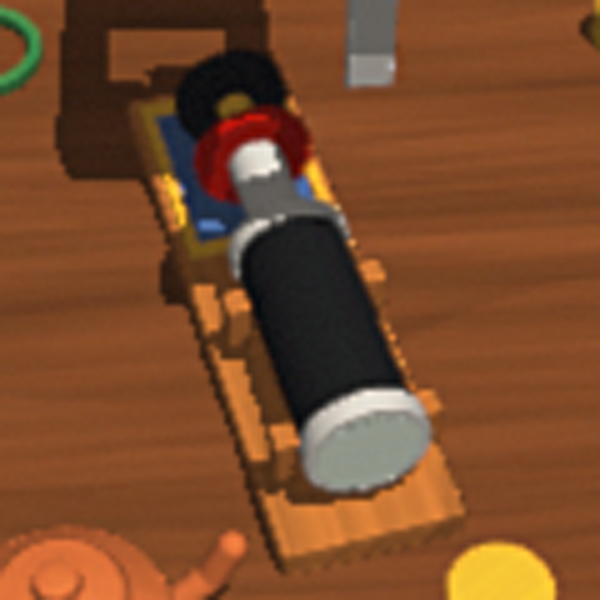

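View pics/c_side.png

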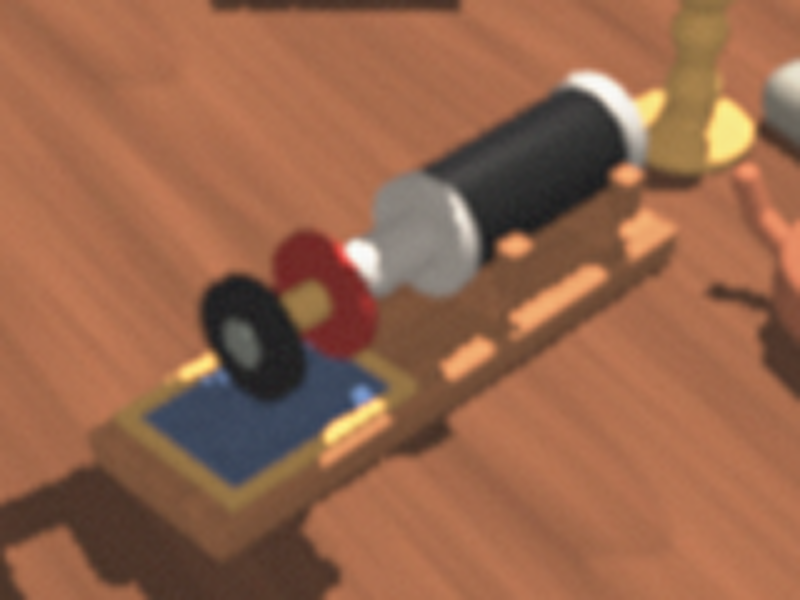

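View pics/c_wrist.png

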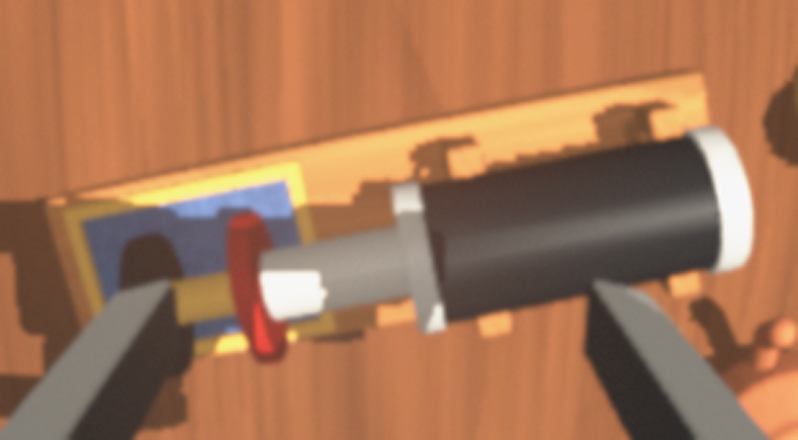

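View pics/c_plates.png

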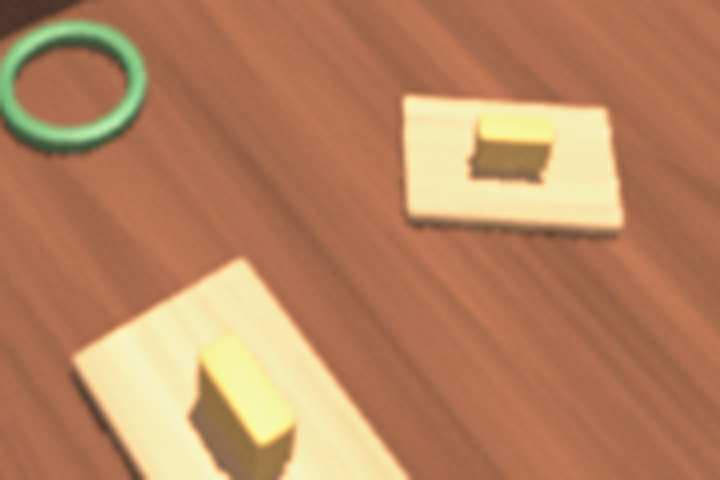

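Close crop confirms the candidates: the small plate in side is at (387,320) with bar (388,315), and the large one at (320,380). I choose the small one, measured at about 98x68 mm. The crops also give the stand's corners, so I fit the stand and plate poses.

```bash
cat > fit.py <<'E'
from h import *
from scipy.optimize import least_squares
np.set_printoptions(precision=1,suppress=True)
def T(s,P): 
    c,n=np.cos(s[2]),np.sin(s[2]); P=np.array(P,float).reshape(-1,3)
    return np.c_[s[0]+c*P[:,0]-n*P[:,1],s[1]+n*P[:,0]+c*P[:,1],P[:,2]]
sc=camera('scene'); si=camera('side'); wr=camera('wrist')
def cr(L,f,ox,oy): return [(np.array(a)/f+[ox,oy],b) for a,b in L]
S=cr([((232,510),(151,40,25)),((418,380),(39,40,25)),((115,418),(151,-40,25)),((93,440),(163,-45,20)),((678,228),(-147,45,20))],5,240,150)
C=cr([((285,555),(-147,45,20)),((463,508),(-147,-45,20)),((133,103),(163,45,20))],5,260,150)
W=cr([((705,72),(-147,-45,20)),((50,202),(163,-45,20)),((300,165),(39,-40,25)),((65,207),(151,-40,25))],2.75,180,120)
def res(s,each=False):
    o=[]
    for p,L,f in ((si,S,proj),(sc,C,proj),(wr,W,fproj)):
        for uv,P in L: o.append(f(p,T(s,P))[0]-uv)
    return np.array(o) if each else np.array(o).ravel()
r=least_squares(res,[550,-41,np.pi+.13],loss='soft_l1'); s=r.x
print('stand',s,np.degrees(s[2])); print(res(s,True))
print('recess',T(s,(95,0,20)),'mouth',T(s,(0,0,65)))
np.save('stand.npy',s)
# plate
PS=cr([((404,97),0),((608,107),1),((622,226),2),((407,217),3)],4,260,280)
q=np.array([atz(si,*a,8)[:2] for a,_ in PS]); print('plate corners',q,q.mean(0),np.linalg.norm(np.roll(q,-1,0)-q,axis=1))
# joints
for nm,uv in (('lens',(240/5+240,341/5+150)),):
    o,d=ray(si,*uv)
    # closest to axis
    a=T(s,(0,0,65))[0]; e=np.array([np.cos(s[2]),np.sin(s[2]),0])
    A=np.c_[e,-d]; t=np.linalg.lstsq(A,o-a,rcond=None)[0]; print(nm,t[0],np.linalg.norm(A@t-(o-a)))
# overlay discs
def disc(x,r): 
    th=np.linspace(0,2*np.pi,60); return np.c_[np.full(60,x),r*np.cos(th),65+r*np.sin(th)]
import sys
xc,xe=float(sys.argv[1]),float(sys.argv[2])
for n,p,f,(x0,x1,y0,y1),k in (('scene',sc,proj,(260,380,150,270),5),('side',si,proj,(240,400,150,270),5),('wrist',wr,fproj,(180,470,120,280),2.75)):
    im=cv2.resize(p['image'][y0:y1,x0:x1],None,fx=k,fy=k,interpolation=cv2.INTER_CUBIC)
    def dr(P,col): 
        cv2.polylines(im,[np.round((f(p,T(s,P))-[x0,y0]+.5)*k).astype(np.int32)],True,col,1)
    dr([(-147,-45,20),(163,-45,20),(163,45,20),(-147,45,20)],(0,255,0))
    dr([(39,-40,25),(151,-40,25),(151,40,25),(39,40,25)],(255,255,0))
    dr([(45,-34,20),(145,-34,20),(145,34,20),(45,34,20)],(0,255,255))
    dr(disc(0,30),(255,0,255)); dr(disc(-132,30),(255,0,255))
    for x in (xc-4.5,xc+4.5): dr(disc(x,31),(0,255,0))
    for x in (xe-6,xe+6): dr(disc(x,30),(255,255,255))
    save(im,'o_'+n+sys.argv[3]+'.png')
E
python3 fit.py 58 92 a
```

```text
stand [560.3 -31.4   3.3] 191.39318845968853
[[ 0.3 -0.7]
 [ 0.   1. ]
 [-0.3 -0.7]
 [-1.4 -2. ]
 [ 0.5  0.1]
 [-1.7  0.6]
 [ 0.   0.8]
 [-2.3 -0.6]
 [ 0.4 -0.8]
 [-2.3  0.4]
 [ 0.1 -1.4]
 [ 0.1  1.4]]
recess [[467.2 -50.2  20. ]] mouth [[560.3 -31.4  65. ]]
plate corners [[ 476.1 -283.9]
 [ 554.4 -341.1]
 [ 513.7 -391.8]
 [ 436.1 -336.2]] [ 495.1 -338.3] [96.9 64.9 95.5 65.9]
lens 108.85135299952793 2.25137643108833
```

View pics/o_sidea.png

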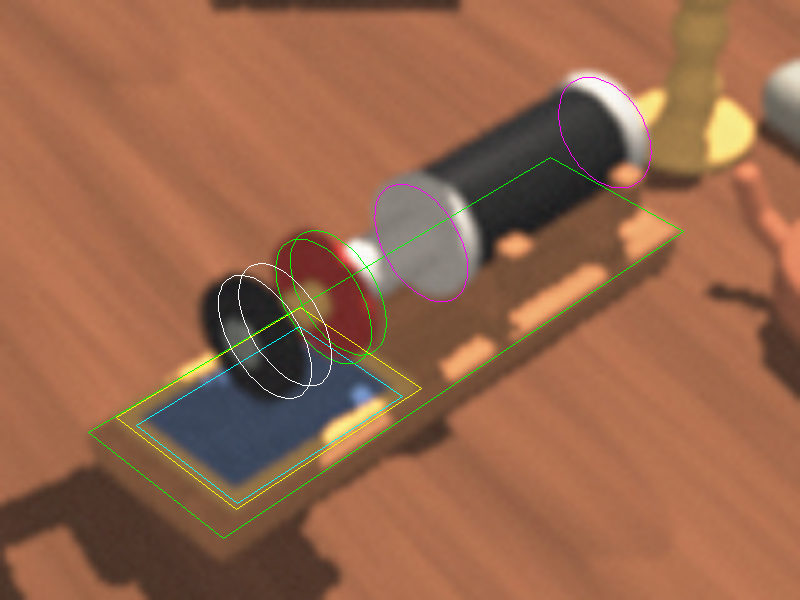

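View pics/o_wrista.png

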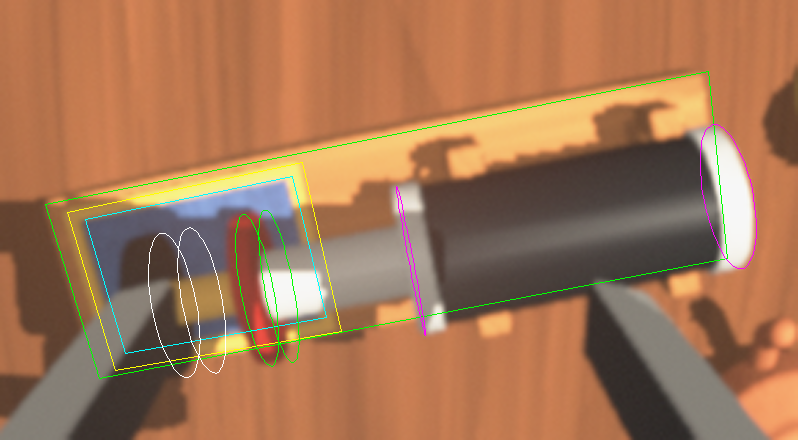

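View pics/o_scenea.png

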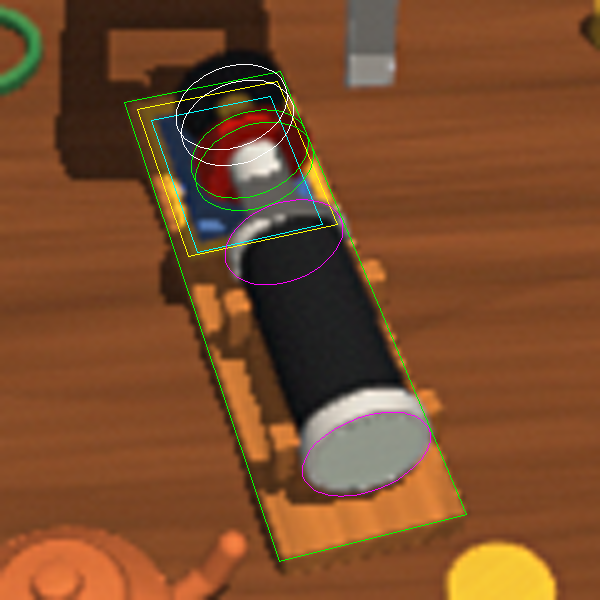

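```bash
python3 fit.py 61 101 b | tail -1
python3 - <<'E'
import cv2,numpy as np
a=cv2.imread('pics/o_sideb.png')[100:500,60:460]; b=cv2.imread('pics/o_wristb.png')[100:400,0:400]
cv2.imwrite('pics/ob.png',np.hstack([a,cv2.copyMakeBorder(b,0,100,0,0,0)]))
E
```

```text
lens 108.85133438646254 2.251403896133361
```

View pics/ob.png

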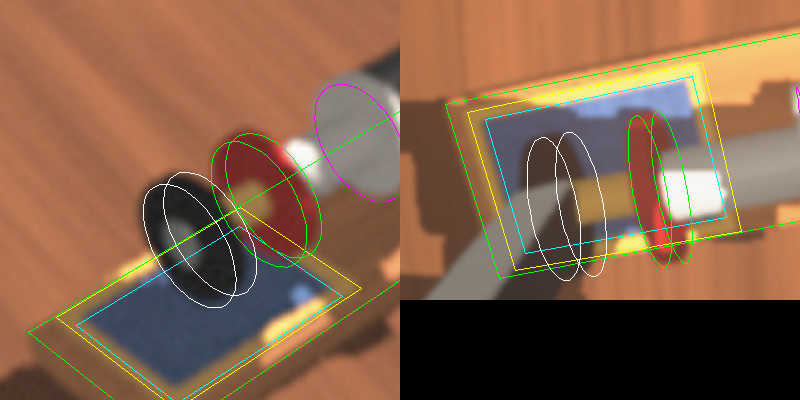

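The overlay fits within about 2 mm: collar at stand x≈60, eyecup at ≈102, axis at 11.4° to world x. I move above the tubes with the jaws along the axis.

Request:
jog_arm:
  increments:
    - [0,0,0,0,0,-5.7,8.2]
    - [0,0,0,0,0,-5.7,8.2]
    - [-1.1,-2.6,2.57,0,0,0,8.2]
    - [-1.1,-2.6,2.57,0,0,0,8.2]
    - [-1.1,-2.6,2.57,0,0,0,8.2]
    - [0,0,0,0,0,0,8.2]

```text
clock: 2.9
eef_pos: [478.6, -48.2, 149.3]
eef_rot: [-3.139, -0.001, 1.768]
wrist_force: [0.9, -0.0, -0.1]
finger_gap: 81.9
```

```bash
cat > look.py <<'E'
from h import *
import sys
np.set_printoptions(precision=2,suppress=True)
st=read_state(); print(st['clock'],st['eef_pos'],np.degrees(st['eef_rot']),st['wrist_force'],st['finger_gap'])
si=camera('side'); wr=camera('wrist')
a=cv2.resize(si['image'][130:270,230:410],None,fx=4,fy=4,interpolation=cv2.INTER_CUBIC)
save(a,'L_side'+sys.argv[1]+'.png'); save(wr['image'],'L_wrist'+sys.argv[1]+'.png')
E
python3 look.py 1
```

```text
2.9 [478.64 -48.23 149.26] [-179.85   -0.06  101.33] [ 0.93 -0.03 -0.08] 81.92551155139272
```

View pics/L_side1.png

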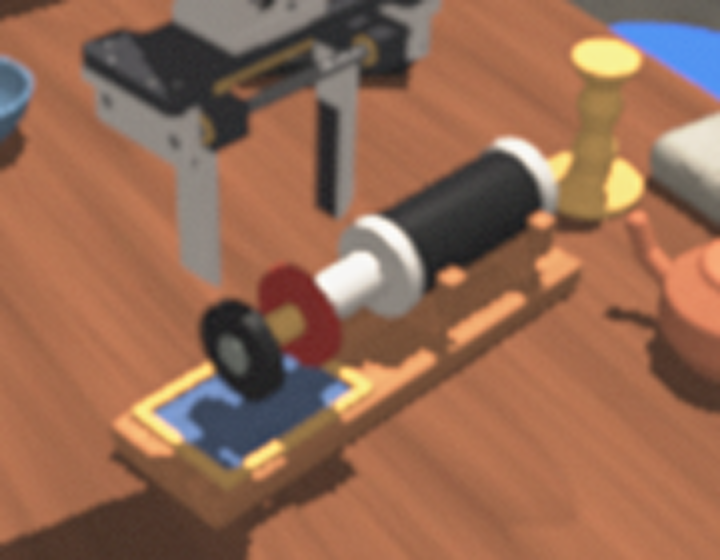

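View pics/L_wrist1.png

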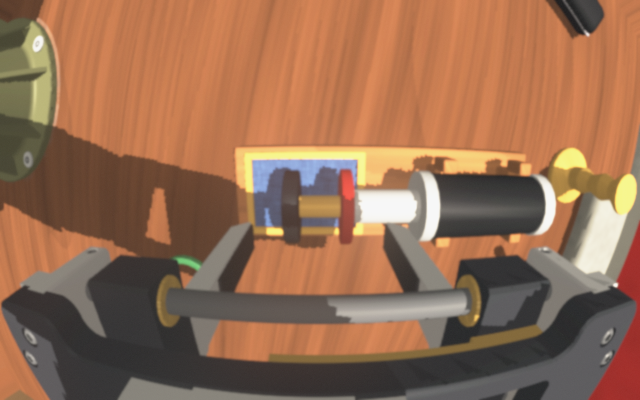

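Run:
```python
from h import *
np.set_printoptions(precision=1,suppress=True)
wr=camera('wrist'); s=np.load('stand.npy')
e=np.array([np.cos(s[2]),np.sin(s[2])]); n=np.array([-e[1],e[0]])
def st(P): d=P[:2]-s[:2]; return np.array([d@e,d@n])
K=wr['K']; print('axis ray at tip', fproj(wr,[478.6,-48.2,127]), towold(wr,[0,0,0]))
for nm,u,v,z in (('cup outer',283,195,95),('cup inner',299,195,95),('collar out',341,195,96),('collar in',355,195,96),('mouth',411,195,95),
  ('cup side up',291,168,65),('cup side dn',291,245,65),('collar up',347,169,65),('collar dn',347,243,65),('ring up',424,170,65),('ring dn',430,242,65),('recess tl',251,158,20),('recess tr',358,158,20),('rim tl',245,152,25),('rim tr',366,152,25)):
    print(nm,st(fatz(wr,u,v,z)))
save(cv2.resize(wr['image'][140:260,230:450],None,fx=3.6,fy=3.6,interpolation=cv2.INTER_CUBIC),'cw1.png')
```

```text
axis ray at tip [[316.4 234.7]] [465.5  23.1 308.7]
cup outer [107.4 -17.3]
cup inner [ 96.  -17.3]
collar out [ 66.1 -17.5]
collar in [ 56.  -17.5]
mouth [ 14.1 -17.1]
cup side up [103.9 -31.9]
cup side dn [105.7  34.6]
collar up [ 59.2 -31. ]
collar dn [57.7 32.9]
ring up [ -5.6 -30.8]
ring dn [-17.5  34. ]
recess tl [146.2 -34.6]
recess tr [ 44.7 -34. ]
rim tl [150.7 -41. ]
rim tr [ 37.9 -40.3]
```

View pics/cw1.png

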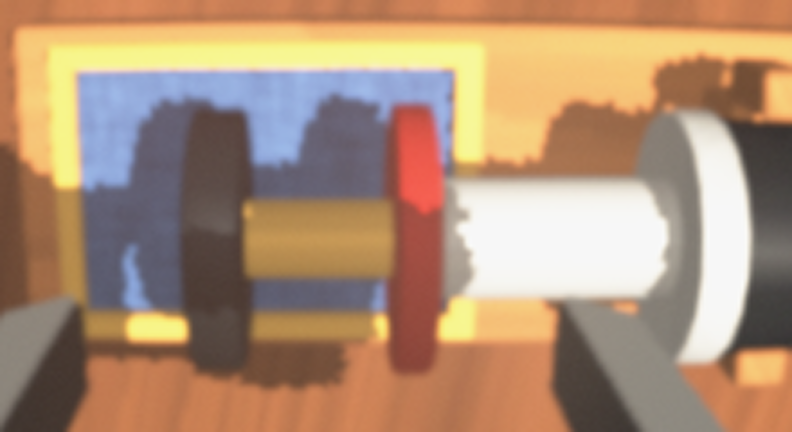

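The wrist measurement agrees: eyecup outer face 107, collar 56–66, recess centre within 0.5 mm. I descend, shift inward, and pinch.

Request:
jog_arm:
  increments:
    - [0,0,1.5,0,0,0,8.2]
    - [0,0,1.5,0,0,0,8.2]
    - [0,0,1.5,0,0,0,8.2]
    - [0,0,0,0,0,0,6.2]
    - [0,0.4,0,0,0,0,6.0]
    - [0,0.4,0,0,0,0,6.0]
    - [0,0.5,0,0,0,0,6.0]
    - [0,0.5,0,0,0,0,6.0]
    - [0,0.5,0,0,0,0,6.0]
    - [0,0,0,0,0,0,6.0]
  squeeze: 25

```text
clock: 4.3
eef_pos: [503.1, -43.1, 105.4]
eef_rot: [3.141, 0.0, 1.77]
wrist_force: [0.3, -0.1, -0.5]
finger_gap: 60.0
```

```bash
python3 look.py 2
```

```text
4.3 [503.09 -43.1  105.37] [179.96   0.   101.41] [ 0.25 -0.07 -0.53] 60.00116147291328
```

View pics/L_side2.png

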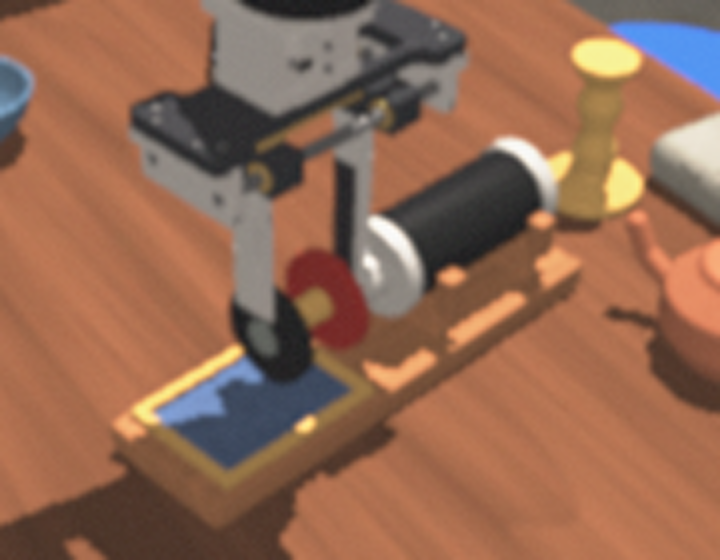

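Both fingers straddle the collar and eyecup, in side crop at about (340,230) and (250,300). I close.

Request:
jog_arm:
  increments:
    - [0,0,0,0,0,0,4]
    - [0,0,0,0,0,0,3]
    - [0,0,0,0,0,0,2.0]
    - [0,0,0,0,0,0,1.0]
    - [0,0,0,0,0,0,1.0]
    - [0,0,0,0,0,0,1.0]
    - [0,0,0,0,0,0,1.0]
    - [0,0,0,0,0,0,1.0]
  squeeze: 25

```text
clock: 5.4
eef_pos: [502.6, -43.2, 105.3]
eef_rot: [-3.142, -0.0, 1.77]
wrist_force: [2.4, 0.5, -3.6]
finger_gap: 20.3
```

```bash
python3 look.py 3
```

```text
5.4 [502.58 -43.21 105.33] [-180.    -0.   101.4] [ 2.41  0.53 -3.57] 20.342655914872385
```

View pics/L_side3.png

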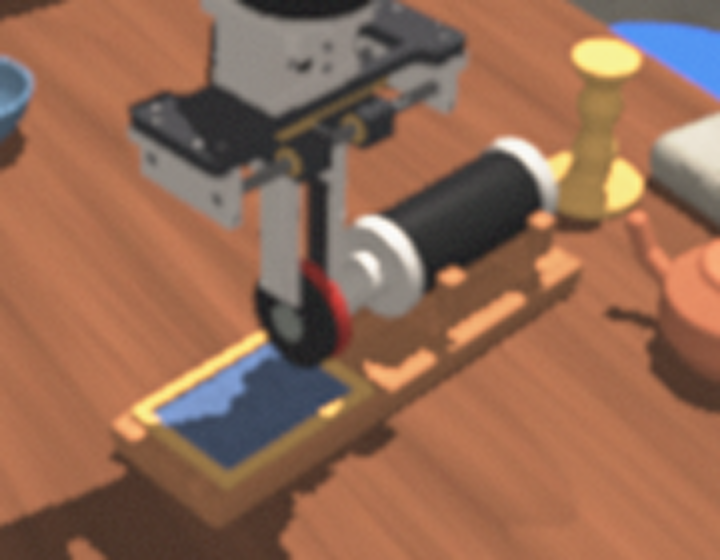

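Gap is 20.3 mm, which is collar 9 + cup 12, so the inner tube is home with the middle tube about 48 mm out. I release, lift, go outside the cup with closed fingers, and push.

Request:
jog_arm:
  increments:
    - [0,0,0,0,0,0,4.2]
    - [0,0,0,0,0,0,4.2]
    - [0,0,-1.5,0,0,0,4.2]
    - [0,0,-2.0,0,0,0,3]
    - [0,-1.6,-0.5,0,0,0,0]
    - [0,-1.8,0,0,0,0,0]
    - [0,0,1.5,0,0,0,0]
    - [0,0,2.0,0,0,0,0]
    - [0,0,2.0,0,0,0,0]
    - [0,0,0,0,0,0,0]

```text
clock: 6.75
eef_pos: [468.9, -49.7, 88.9]
eef_rot: [-3.139, -0.001, 1.77]
wrist_force: [0.4, -0.1, 0.6]
finger_gap: 0.5
```

```bash
python3 look.py 4
```

```text
6.75 [468.94 -49.72  88.93] [-179.85   -0.06  101.4 ] [ 0.43 -0.13  0.56] 0.5119657363625244
```

View pics/L_side4.png

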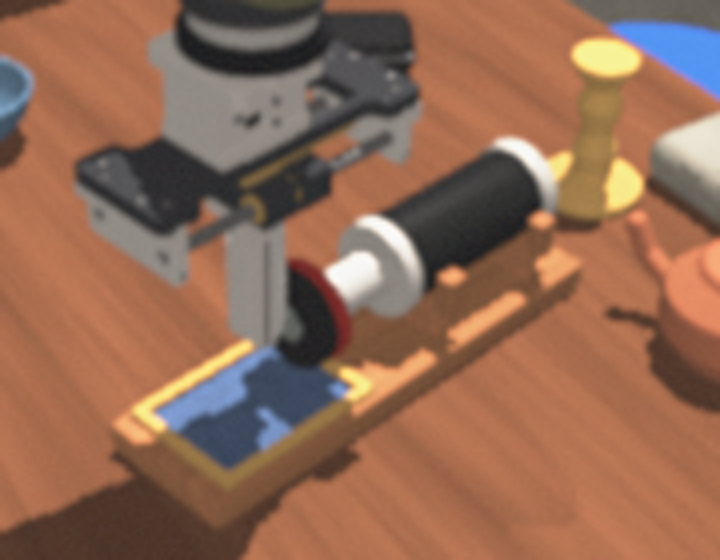

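Fingers are closed in front of the cup (crop 255,300) with the tubes pinched and intact. I push inward.

Request:
jog_arm:
  increments:
    - [0,0.8,0,0,0,0,0]
    - [0,0.8,0,0,0,0,0]
    - [0,0.8,0,0,0,0,0]
    - [0,0.8,0,0,0,0,0]
    - [0,0.8,0,0,0,0,0]
    - [0,0.8,0,0,0,0,0]
    - [0,0.6,0,0,0,0,0]
    - [0,0.2,0,0,0,0,0]
    - [0,0.1,0,0,0,0,0]
    - [0,0,0,0,0,0,0]

```text
clock: 8.1
eef_pos: [525.2, -38.6, 90.3]
eef_rot: [3.141, -0.0, 1.77]
wrist_force: [-0.0, 0.2, 0.2]
finger_gap: 0.2
```

Request:
jog_arm:
  increments:
    - [0,0.1,0,0,0,0,0]
    - [0,0.1,0,0,0,0,0]

```text
clock: 8.35
eef_pos: [527.0, -38.3, 90.3]
eef_rot: [-3.141, -0.0, 1.77]
wrist_force: [-2.7, -0.9, 1.4]
finger_gap: 0.4
```

```bash
python3 look.py 5
```

```text
8.35 [527.02 -38.29  90.28] [-179.98   -0.01  101.4 ] [-2.69 -0.87  1.4 ] 0.36390294226823666
```

View pics/L_side5.png

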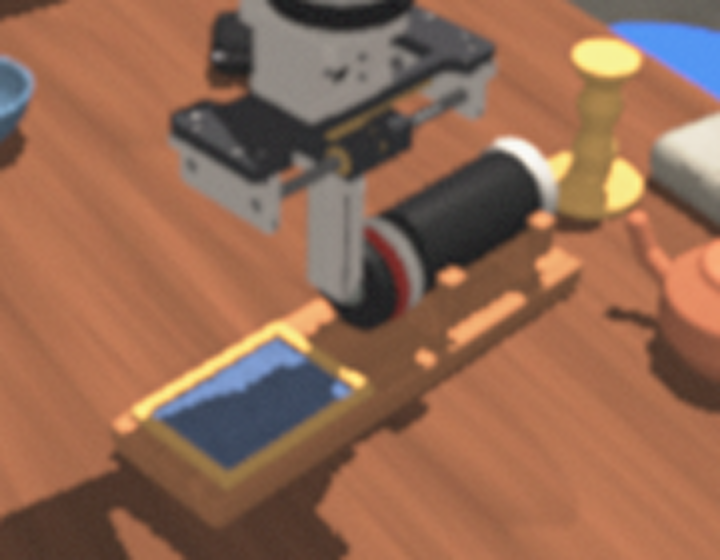

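Request:
jog_arm:
  increments:
    - [0,0.1,0,0,0,0,0]
    - [0,0.1,0,0,0,0,0]
    - [0,0,0,0,0,0,0]

```text
clock: 8.82
eef_pos: [527.5, -38.2, 90.3]
eef_rot: [-3.137, -0.001, 1.77]
wrist_force: [-17.0, -3.7, 9.5]
finger_gap: 0.4
```

The tube stops at 17 N without moving further, so it is home. I back off, lift and go over the small plate, turning the jaws across its bar.

Request:
jog_arm:
  increments:
    - [0,-0.6,0,0,0,0,0]
    - [0,-0.6,0,0,0,0,0]
    - [0,0,-2.0,0,0,0,0]
    - [0,0,-2.0,0,0,0,0]
    - [0,0,-2.0,0,0,0,0]
    - [-4.1,-1.15,0,0,0,0,4]
    - [-4.1,-1.15,0,0,0,0,4]
    - [-4.1,-1.15,0,0,0,0,4]
    - [-4.1,-1.15,0,0,0,0,4]
    - [-4.1,-1.15,0,0,0,0,4]
    - [-4.1,-1.15,0,0,0,0,4]
    - [-4.1,-1.15,0,0,0,0,4]
    - [0,0,0,0,0,-8.3,4]
    - [0,0,0,0,0,-8.3,4]
    - [0,0,0,0,0,-8.3,4]
    - [0,0,0,0,0,-8.3,4]
    - [0,0,0,0,0,-8.4,4]
    - [0,0,0,0,0,0,4]

```text
clock: 11.08
eef_pos: [495.1, -337.5, 150.4]
eef_rot: [3.142, 0.0, 2.495]
wrist_force: [0.3, 0.5, 0.1]
finger_gap: 40.0
```

```bash
python3 look.py 6
python3 - <<'E'
from h import *
p=camera('scene'); save(cv2.resize(p['image'][130:280,150:400],None,fx=3,fy=3,interpolation=cv2.INTER_CUBIC),'s6.png')
print(read_state()['joints'])
E
```

```text
11.075 [ 495.11 -337.51  150.38] [180.     0.02 142.95] [0.25 0.53 0.11] 39.95560365814328
[-6.59455957e-01  4.77859089e-01  1.46025959e+00  3.70895414e-05
  1.20333211e+00 -1.58154934e+00]
```

View pics/L_wrist6.png

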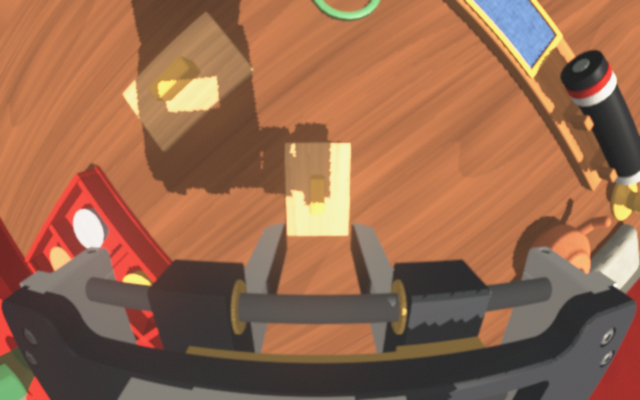

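View pics/L_side6.png

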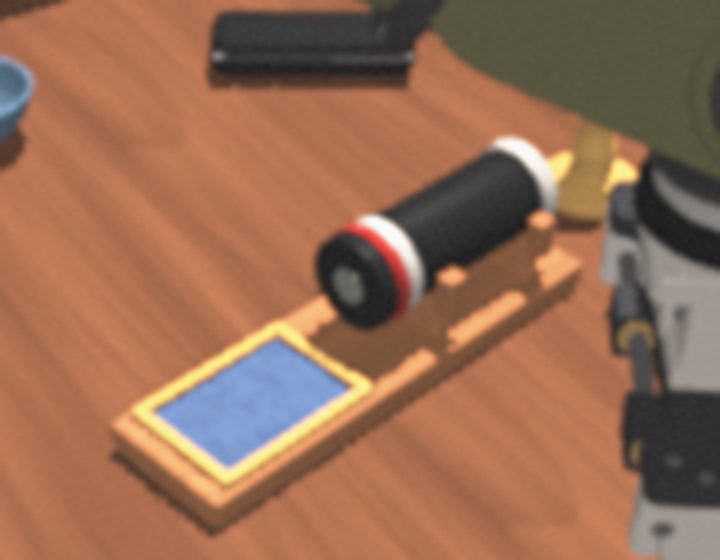

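Tubes are both in and the recess is clear. The plate sits in wrist at (286–351,143–236), bar at (317,195). I refine the plate and recess poses.

Run:
```python
from h import *
np.set_printoptions(precision=1,suppress=True)
wr=camera('wrist'); si=camera('side')
im=wr['image'][130:250,270:370]; save(cv2.resize(im,None,fx=5,fy=5,interpolation=cv2.INTER_CUBIC),'cw6.png')
for q in regions_of(wr,'plate_knob')[:2]:
    c=max(cv2.findContours(q['mask'].astype(np.uint8),0,2)[0],key=cv2.contourArea)
    W=np.array([fatz(wr,u,v,8)[:2] for u,v in c[:,0]]).astype(np.float32); print(q['conf'],cv2.minAreaRect(W))
# recess blue floor
save(cv2.resize(si['image'][205:265,255:330],None,fx=10,fy=10,interpolation=cv2.INTER_CUBIC),'cs6.png')
```

```text
0.79 ((491.82879638671875, -338.3981018066406), (63.78493881225586, 97.84783172607422), 53.16181182861328)
0.69 ((594.7650146484375, 9.141258239746094), (406.6874694824219, 163.9238739013672), 11.66586971282959)
```

View pics/cw6.png

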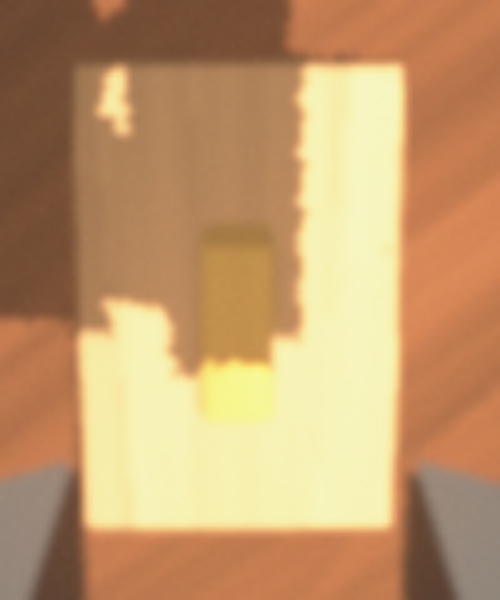

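View pics/cs6.png

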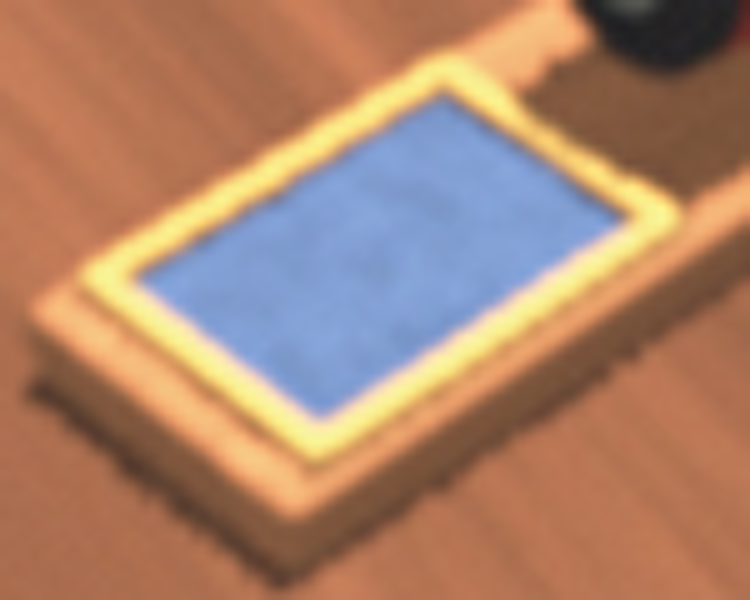

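Run:
```python
from h import *
np.set_printoptions(precision=2,suppress=True)
wr=camera('wrist'); si=camera('side')
P=np.array([fatz(wr,270+a/5-.4,130+b/5-.4,8)[:2] for a,b in ((75,63),(404,63),(394,530),(85,530))])
d=np.roll(P,-1,0)-P
print(P.mean(0),np.linalg.norm(d,axis=1),np.degrees(np.arctan2(d[:,1],d[:,0])))
print('knob',fatz(wr,270+237/5-.4,130+332/5-.4,32))
tcp=np.array([495.11,-337.51]); th=np.radians(142.95); xt=np.array([np.cos(th),np.sin(th)]); yt=np.array([np.sin(th),-np.cos(th)])
for Q in (P.mean(0),fatz(wr,270+237/5-.4,130+332/5-.4,32)[:2]): print('tool off',(Q-tcp)@xt,(Q-tcp)@yt)
Rm=np.array([atz(si,255+a/10-.45,205+b/10-.45,25)[:2] for a,b in ((80,275),(318,462),(685,212),(440,55))])
d=np.roll(Rm,-1,0)-Rm
print('recess',Rm.mean(0),np.linalg.norm(d,axis=1),np.degrees(np.arctan2(d[:,1],d[:,0])))
Rm=np.array([atz(si,255+a/10-.45,205+b/10-.45,25)[:2] for a,b in ((318,415),(628,218))]); print('inner near edge',Rm)
```

```text
[ 493.28 -338.55] [63.84 96.62 64.53 96.67] [  52.79  -37.02 -127.17  142.56]
knob [ 492.56 -338.47   32.  ]
tool off 0.8302516485754017 -1.9351649682284089
tool off 1.4585254355723496 -2.307042649868579
recess [467.77 -47.02] [ 80.46 113.66  79.87 111.04] [ -79.23   12.45  102.63 -167.83]
inner near edge [[427.57 -86.26]
 [519.25 -68.78]]
```

Request:
jog_arm:
  increments:
    - [0.1,-0.2,3.5,0,0,0,4]
    - [0,0,3.5,0,0,0,4]
    - [0,0,3.2,0,0,0,4]
    - [0,0,1.5,0,0,0,4]
    - [0,0,0,0,0,0,4]
    - [0,0,0,0,0,0,1.5]
    - [0,0,0,0,0,0,1]
    - [0,0,0,0,0,0,1]
    - [0,0,0,0,0,0,1]
    - [0,0,0,0,0,0,1]
  squeeze: 30

```text
clock: 12.72
eef_pos: [493.4, -338.6, 34.0]
eef_rot: [3.142, 0.001, 2.496]
wrist_force: [-0.7, 1.7, 6.0]
finger_gap: 13.9
```

```bash
python3 look.py 7
```

```text
12.725 [ 493.4  -338.62   34.05] [180.     0.05 143.01] [-0.68  1.66  5.97] 13.887093830491324
```

View pics/L_wrist7.png

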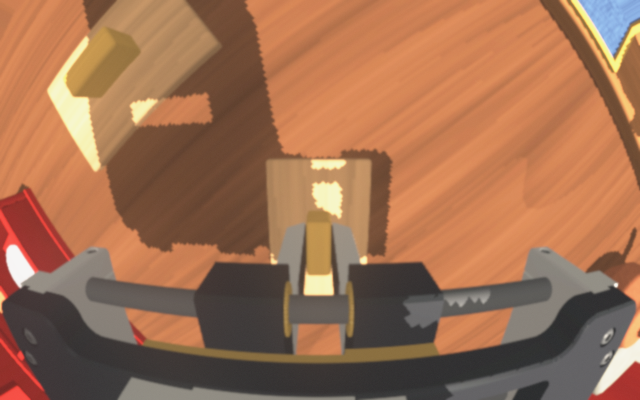

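Bar is gripped at gap 13.9 mm. I lift and carry over the recess.

Request:
jog_arm:
  increments:
    - [0,0,-1.0,0,0,0,1]
    - [0,0,-2.5,0,0,0,1]
    - [0,0,-2.5,0,0,0,1]
    - [0,0,-2.5,0,0,0,1]
    - [2.79,3.07,0,0,0,0,1]
    - [2.79,3.07,0,0,0,0,1]
    - [2.79,3.07,0,0,0,0,1]
    - [2.79,3.07,0,0,0,0,1]
    - [2.79,3.07,0,0,0,0,1]
    - [2.79,3.07,0,0,0,0,1]
    - [2.79,3.07,0,0,0,0,1]
    - [0,0,0,0,0,-8.1,1]
    - [0,0,0,0,0,-8.1,1]
    - [0,0,0,0,0,-8.1,1]
    - [0,0,0,0,0,-8.1,1]
    - [0,0,0,0,0,-8.1,1]
    - [0,0,0,0,0,-8.1,1]
    - [0,0,0,0,0,0,1]

```text
clock: 15.08
eef_pos: [466.4, -49.4, 118.7]
eef_rot: [-3.141, 0.0, -2.94]
wrist_force: [0.6, 0.4, -1.1]
finger_gap: 13.2
```

```bash
python3 look.py 8
```

```text
15.075 [466.42 -49.35 118.68] [-179.99    0.01 -168.45] [ 0.58  0.37 -1.09] 13.151516277425896
```

View pics/L_wrist8.png

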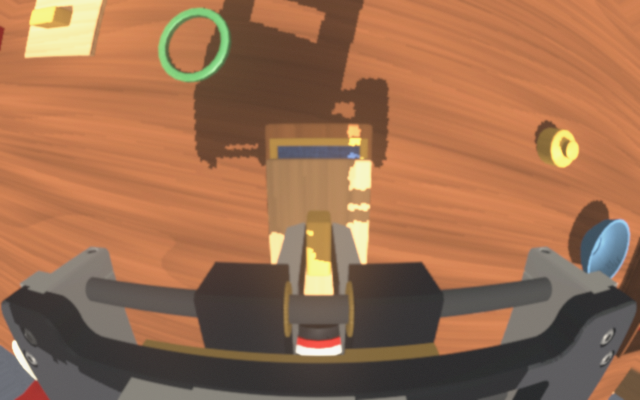

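View pics/L_side8.png

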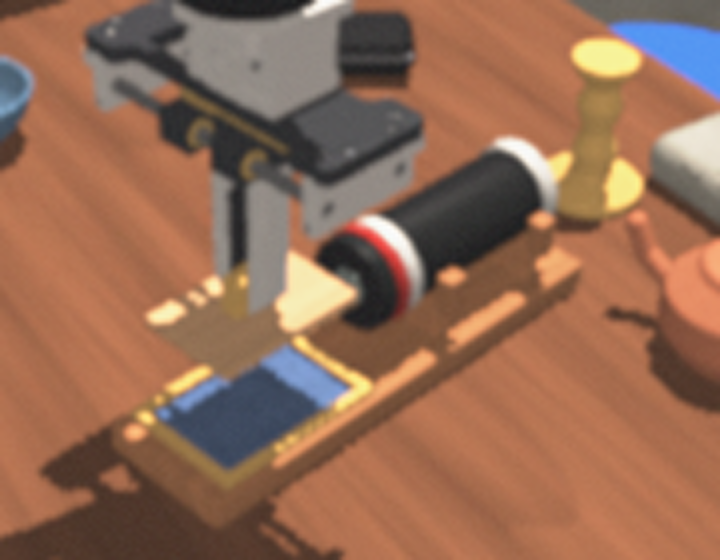

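Held level over the recess; in wrist the rim shows past the plate's edge at rows 135–160. I measure the offset of plate against rim there.

Run:
```python
from h import *
wr=camera('wrist'); save(cv2.resize(wr['image'][110:260,250:390],None,fx=5,fy=4,interpolation=cv2.INTER_CUBIC),'cw8.png')
```

```text
(no output)
```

View pics/cw8.png

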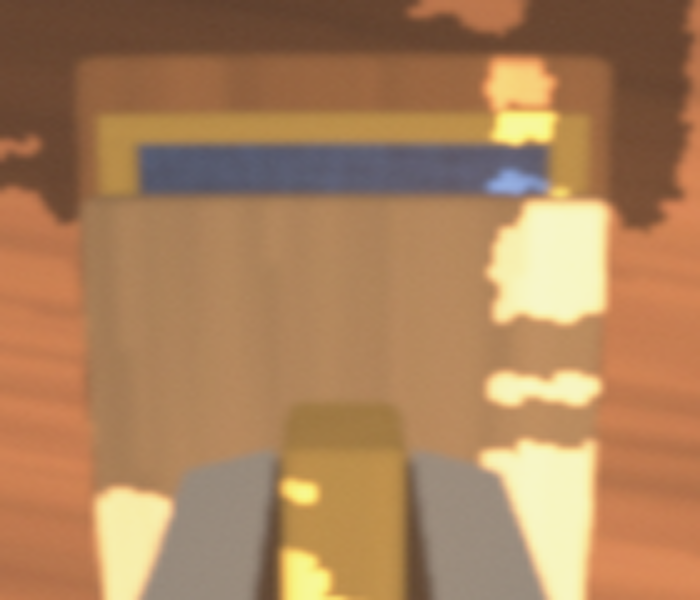

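Run:
```python
from h import *
np.set_printoptions(precision=2,suppress=True)
wr=camera('wrist'); st=read_state(); tcp=st['eef_pos'][:2]; th=st['eef_rot'][2]; xt=np.array([np.cos(th),np.sin(th)]); yt=np.array([np.sin(th),-np.cos(th)])
print(st['eef_pos'],np.degrees(th))
def f(a,b,z):
    P=fatz(wr,250+a/5-.4,110+b/4-.4,z)[:2]-tcp; return np.array([P@xt,P@yt])
for nm,a,b,z in (('plate L',82,199,92.7),('plate R',611,201,92.7),('floor L',138,145,20),('floor R',549,145,20),('rim L',97,114,25),('rim R',592,114,25),('board L',77,57,20),('board R',611,57,20),('rimLlow',95,192,25),('rimRlow',593,192,25),('kn L',285,410,116.7),('kn R',405,410,116.7)): print(nm,f(a,b,z))
```

```text
[466.47 -49.34 118.46] -168.5343540664473
plate L [ 48.9 -31.8]
plate R [48.44 31.88]
floor L [ 50.34 -34.5 ]
floor R [50.17 33.84]
rim L [ 57.29 -40.47]
rim R [57.09 40.17]
board L [ 68.96 -44.39]
board R [68.74 43.99]
rimLlow [ 41.2  -41.23]
rimRlow [41.   40.68]
kn L [23.3  -6.71]
kn R [23.27  6.24]
```

Plate and recess agree within 0.3 mm and 0.2°. I descend to just above the rim and recheck.

Request:
jog_arm:
  increments:
    - [0,0,2.0,0,0,0,1]
    - [0,0,2.0,0,0,0,1]
    - [0,-0.02,1.4,0,0,0,1]
    - [0,0,0,0,0,0,1]

```text
clock: 15.78
eef_pos: [466.2, -49.5, 63.7]
eef_rot: [3.141, -0.001, -2.94]
wrist_force: [-0.3, 0.7, -1.3]
finger_gap: 13.8
```

```bash
python3 look.py 9
python3 - <<'E'
from h import *
wr=camera('wrist'); save(cv2.resize(wr['image'][110:260,250:390],None,fx=5,fy=4,interpolation=cv2.INTER_CUBIC),'cw9.png')
E
```

```text
15.775 [466.15 -49.48  63.71] [ 179.97   -0.08 -168.44] [-0.27  0.69 -1.27] 13.75132303919111
```

View pics/cw9.png

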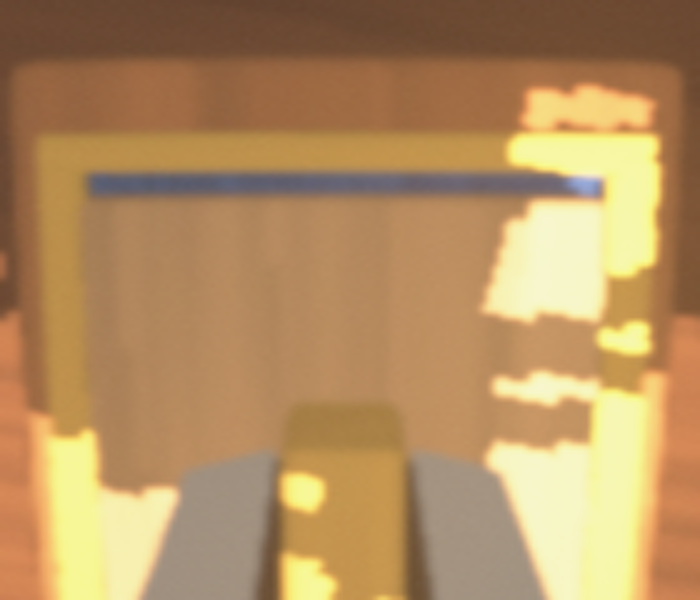

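View pics/L_side9.png

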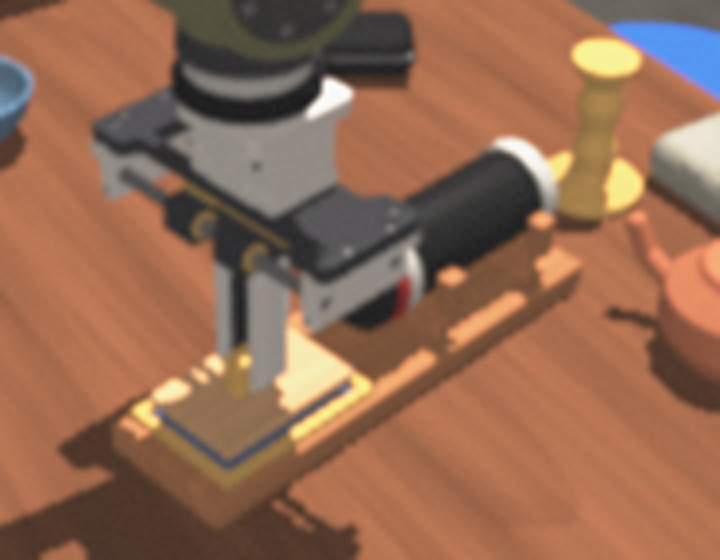

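Run:
```python
from h import *
np.set_printoptions(precision=2,suppress=True)
wr=camera('wrist'); st=read_state(); tcp=st['eef_pos'][:2]; th=st['eef_rot'][2]; xt=np.array([np.cos(th),np.sin(th)]); yt=np.array([np.sin(th),-np.cos(th)])
print(st['eef_pos'],np.degrees(th))
def f(a,b,z):
    P=fatz(wr,250+a/5-.4,110+b/4-.4,z)[:2]-tcp; return np.array([P@xt,P@yt])
for nm,a,b,z in (('plate L',84,197,37.7),('plate R',606,197,37.7),('floor L',87,174,20),('floor R',604,174,20),('rim L',37,134,25),('rim R',661,134,25),('board L',12,60,20),('board R',682,60,20)): print(nm,f(a,b,z))
si=camera('side'); save(cv2.resize(si['image'][205:265,255:330],None,fx=10,fy=10,interpolation=cv2.INTER_CUBIC),'cs9.png')
```

```text
[466.87 -49.6   65.01] -168.41168034861434
plate L [ 48.93 -31.84]
plate R [48.81 31.46]
floor L [ 50.41 -34.34]
floor R [50.28 34.13]
rim L [ 57.63 -39.9 ]
rim R [57.5  40.64]
board L [ 69.62 -43.96]
board R [69.47 44.24]
```

View pics/cs9.png

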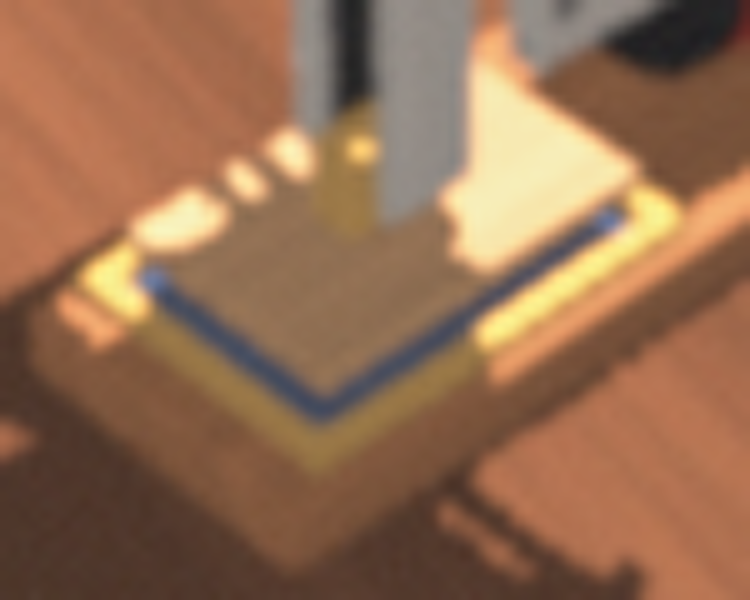

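Fit confirmed within 0.3 mm, and side shows an even blue margin. I lower into the recess.

Request:
jog_arm:
  increments:
    - [0.02,0.02,0.3,0,0,0,1]
    - [0,0,0.3,0,0,0,1]
    - [0,0,0.3,0,0,0,1]
    - [0,0,0.1,0,0,0,1]
    - [0,0,0,0,0,0,1]

```text
clock: 16.65
eef_pos: [466.2, -49.4, 54.3]
eef_rot: [3.142, -0.0, -2.939]
wrist_force: [0.8, 0.1, -0.6]
finger_gap: 13.7
```

Request:
jog_arm:
  increments:
    - [0,0,0.1,0,0,0,1]
    - [0,0,0.1,0,0,0,1]
    - [0,0,0,0,0,0,1]

```text
clock: 17.02
eef_pos: [466.4, -49.4, 54.0]
eef_rot: [-3.141, 0.0, -2.939]
wrist_force: [-12.8, 1.9, 27.6]
finger_gap: 14.2
```

Seated: TCP z 54.0 is 34 + 20, with 28 N of contact. I relieve it, release and lift.

Request:
jog_arm:
  increments:
    - [0,0,-0.1,0,0,0,1]
    - [0,0,0,0,0,0,3]
    - [0,0,0,0,0,0,3]
    - [0,0,-1.0,0,0,0,3]
    - [0,0,-2.5,0,0,0,3]
    - [0,0,-2.5,0,0,0,3]
    - [0,0,-2.5,0,0,0,3]
    - [0,0,0,0,0,0,3]

```text
clock: 18.02
eef_pos: [467.1, -49.5, 140.2]
eef_rot: [-3.14, 0.003, -2.939]
wrist_force: [0.1, -0.5, -0.4]
finger_gap: 29.7
```

```bash
python3 look.py 10
python3 - <<'E'
from h import *
wr=camera('wrist'); save(cv2.resize(wr['image'][110:260,250:390],None,fx=5,fy=4,interpolation=cv2.INTER_CUBIC),'cw10.png')
si=camera('side'); save(cv2.resize(si['image'][200:265,255:335],None,fx=9,fy=9,interpolation=cv2.INTER_CUBIC),'cs10.png')
E
```

```text
18.025 [467.09 -49.52 140.21] [-179.92    0.19 -168.4 ] [ 0.09 -0.51 -0.4 ] 29.692322178523007
```

View pics/cw10.png

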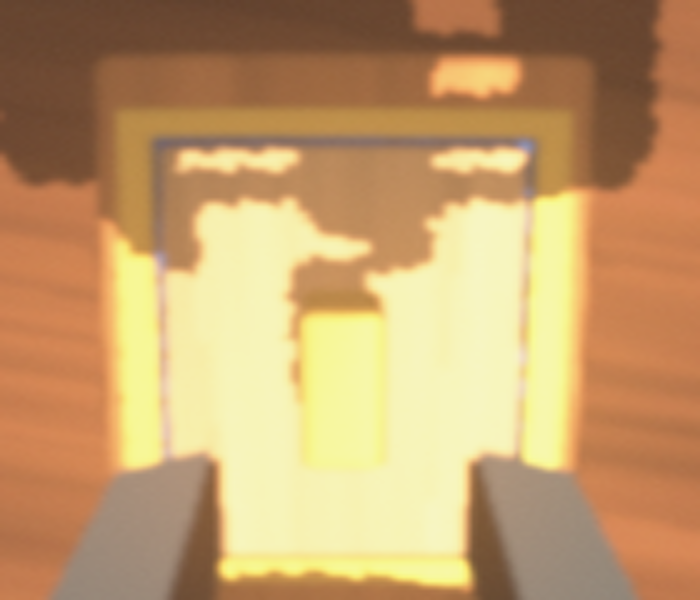

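View pics/cs10.png

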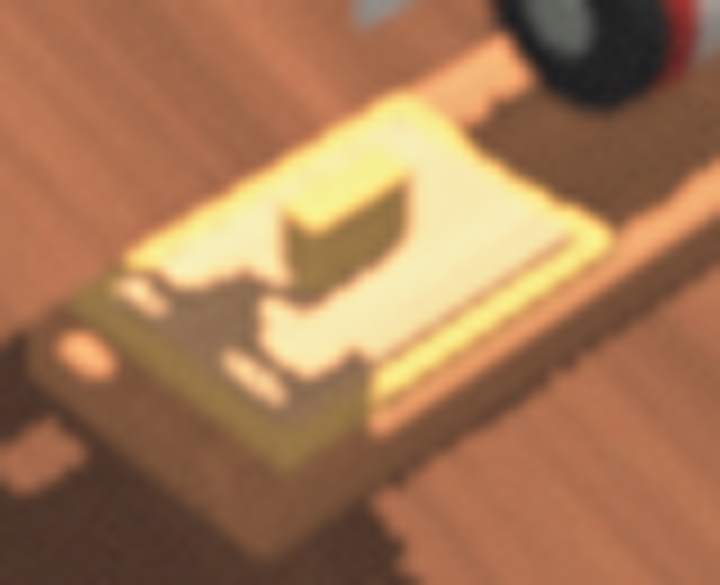

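The plate lies inside the rim with a thin blue margin on the three visible sides. I make one gentle press on the bar with closed fingers to be sure it is flat.

Request:
jog_arm:
  increments:
    - [0,0,0,0,0,0,0]
    - [0,0,0,0,0,0,0]
    - [0,0,2.5,0,0,0,0]
    - [0,0,2.5,0,0,0,0]
    - [0,0,1.2,0,0,0,0]
    - [0,0,0.3,0,0,0,0]
    - [0,0,0.1,0,0,0,0]
    - [0,0,0,0,0,0,0]

```text
clock: 19.23
eef_pos: [466.0, -49.3, 74.1]
eef_rot: [3.141, -0.001, -2.939]
wrist_force: [-15.1, 1.8, 28.0]
finger_gap: 0.4
```

Contact at TCP z 74.1 puts the bar top at 52.1 mm, against 52 expected. I lift off.

Request:
jog_arm:
  increments:
    - [0,0,-0.5,0,0,0,0]
    - [0,0,-2,0,0,0,0]
    - [0,0,-3,0,0,0,0]
    - [0,0,-4,0,0,0,0]
    - [0,0,-4,0,0,0,0]
    - [0,0,0,0,0,0,0]

```text
clock: 19.98
eef_pos: [467.4, -49.6, 210.3]
eef_rot: [-3.139, 0.005, -2.939]
wrist_force: [0.4, -0.6, -0.7]
finger_gap: 0.7
```

```bash
python3 look.py 11
python3 - <<'E'
from h import *
np.set_printoptions(precision=1,suppress=True)
sc=camera('scene'); save(sc['image'],'scene11.png'); si=camera('side'); save(cv2.resize(si['image'][150:265,255:375],None,fx=5,fy=5,interpolation=cv2.INTER_CUBIC),'cs11.png')
wr=camera('wrist'); save(cv2.resize(wr['image'][110:310,220:420],None,fx=3,fy=3,interpolation=cv2.INTER_CUBIC),'cw11.png')
for k in ('bowl','teapot','candlestick','spectacle_case','weight','bangle','tin'):
    print(k,[towold(sc,q['centre']) for q in recognise(sc,k)[:1]])
E
```

```text
19.975 [467.44 -49.59 210.3 ] [-179.88    0.3  -168.4 ] [ 0.4  -0.63 -0.67] 0.7339949476596704
bowl [array([437.6, 326.2,  28.9])]
teapot [array([ 768.8, -137.7,   56.4])]
candlestick [array([797.3,  35.5,  15.7])]
spectacle_case [array([731.3, 276.6,  35.8])]
weight [array([371.4, 183.1,  28.1])]
bangle [array([ 352.4, -187.2,   12.1])]
tin [array([ 720.3, -327. ,   57.3])]
```

View pics/cs11.png

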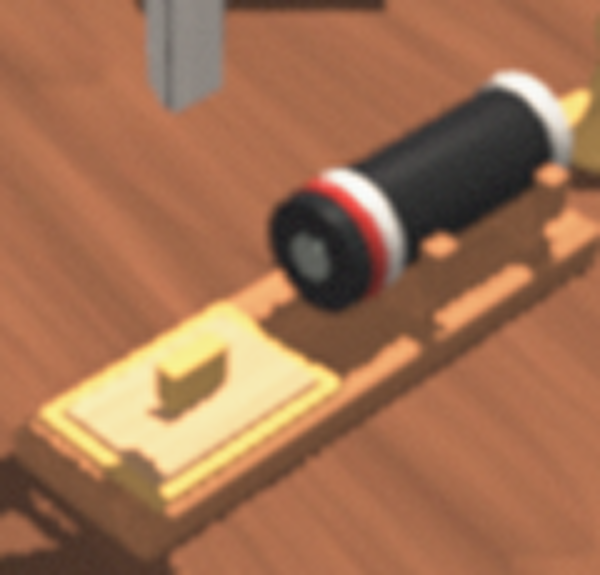

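View pics/cw11.png

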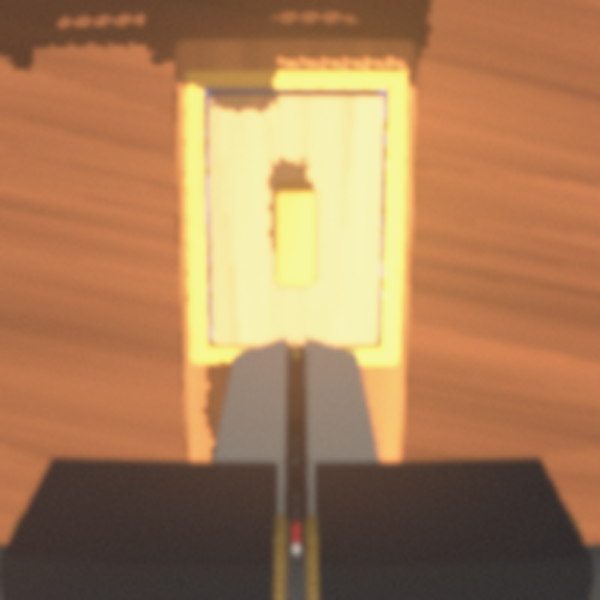

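View pics/scene11.png

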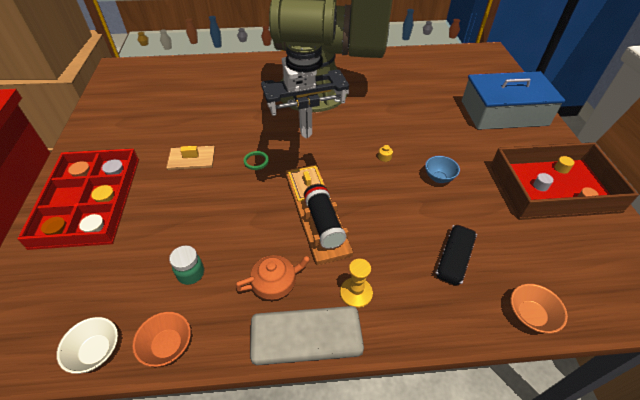

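The plate lies flush in the rim with a margin all round (wrist crop 207–385 × 92–345). Cup, red collar and white ring are in contact, and no bystander has moved. I hand in.

```bash
python3 -c "
from cell import *
print(sign_off())"
```

```text
the job is handed in; nothing more can be done
None
```

The job is handed in at about 20 s of the 64 s allowed, and no verdict was reported.

- **Tubes:** I pinched collar and eyecup together until the finger gap was 20.3 mm (collar plus eyecup is 21 mm). The middle tube was still about 48 mm out by my measurements. I then pushed the eyecup in until it stopped at 17 N, and the pictures show no gap at the barrel's mouth.
- **Cover plate:** I took the smaller of the two plates by its bar and lowered it into the recess with an offset of about 0.3 mm. I pressed it at about 28 N, let go, pressed once more on the bar at 28 N, and lifted clear. The bar's top was at 52.1 mm against 52 expected. The pictures show an even thin margin inside the rim, and I judged level from these rather than measuring the tilt.
- **Bystanders:** the listed things were found within about 4 mm of where they were at the start, which is the networks' own accuracy.
- **One disagreement:** the side camera alone put the recess about 3 mm away from the combined fit. The wrist camera agreed with the fit, and I followed it.
- **One unexplained reading:** both presses showed a sideways force of 13–15 N along x as well as the upward one.

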